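Set the clarinet barrel in the hand-cranked ring press

TASK

Using only the loose red grip sleeve of the press's crank, wind the ram forward until the wooden barrel is pushed firmly home against the stop hidden inside the hood, and keep it pressed for about two seconds, firmly but without crushing it. The crank is spring-loaded: keep hold of the sleeve and ease the crank all the way back to its rest, never letting it fly back, then let go, leaving the barrel in the hood and the bell, jar and screwdriver where they are.

Things in the scene. Friction and masses are not known exactly. Their poses are not given: they have to be found in the camera images.
- press: Green cast ring press fixed to the bench. Origin: centre of the underside of its base plate (150 x 360 x 18 mm in x, y, z). Its y axis is the pressing direction, z is up. Gearbox 90 x 90 mm centred at y = -110 mm, top 90 mm above the bench (its cap 98), crank on top. Ahead of it (+y) two steel rods (tops 50 mm above the bench) cradle the barrel and lead into the hood.
- hub (a point): Point on the vertical crank axis (press frame x = 0, y = -110 mm), 149 mm above the bench, level with the middle of the grip sleeve; empty space above the crank's hub nut, which ends 116 mm above the bench.
- sleeve: Red upright grip sleeve with two black bands, on the end of the crank arm: 24 mm diameter, 68 mm long, 115 to 183 mm above the bench; origin at its middle, axis z. It spins freely on its pin, so a gripper can hold it and keep its own heading while going round. Its axis runs on a circle of 55 mm radius about hub. The crank arm lies just under it (top 112 mm above the bench).
- crank (a joint): Crank angle, rad: 0 at rest (sleeve on the press's -x side), grows clockwise seen from above, up to 8.6. 1 rad drives the ram 13 mm forward (to the hood), so the sleeve feels 0.24 of the ram's force. A spring pulls back to 0: 2.9 N at the sleeve at rest, growing 0.22 N per rad, plus drag up to 1.5 N; let go, it flies back. The barrel comes home at about 6.4 to 7.6 rad.
- ram: Brass ram head, 23 mm diameter, 62 mm above the bench, sliding along press +y; origin at the centre of its pushing face, at press y = -50 mm with the crank at rest. Firm pressing is about 40 N between ram and barrel (about 9 N more at the sleeve than turning just before the stop); under 15 N does not set the ring, over 80 N crushes it.
- barrel: Loose clarinet barrel of dark wood with a brass ring at each end, 62 mm long, 30 mm diameter, lying in the cradle along the press's y axis; origin at its centre, 62 mm above the bench. At the start there is a gap of up to 35 mm ahead of the ram. It is not to be touched by the robot.
- bell: Bystander: dark wooden clarinet bell standing on its 72 mm wide rim, 100 mm tall; origin under its centre.
- jar: Bystander: jar, 52 mm diameter, 60 mm tall; origin under its centre.
- driver: Bystander: screwdriver with orange handle, about 170 mm long, lying on the bench; origin on the bench under its middle.
- hood (a point): Centre of the mouth of the green hood at the press's +y end, on the barrel's axis, 62 mm above the bench (press y = 75 mm). Hood: 66 mm wide, 72 mm deep, top 94 mm above the bench, mouth 42 mm wide, facing -y. The stop inside is out of sight, 20 to 32 mm behind the mouth; it differs from run to run and has to be felt.

How it is judged:
By the outcome, as a careful person would: the job done as asked, in the order asked, and still so for the second after the job is handed in, with the robot touching nothing.
It also fails if it takes over 69 s, if anything falls off the work surface, if the arm or the gripper's body presses on something with over 40 N, if the wrist force passes 120 N, or if a joint passes its speed limit or range.

ROBOT

A 6-joint arm with a two-finger parallel gripper is mounted at the origin on the work surface. World frame = base frame: x ahead of the robot, y to its left, z up, the work surface at z = 0. Lengths are in m, angles in rad, forces in N, time in s.
With the tool pointing down it reaches from about 0.35 to 0.725 m from the base axis. Payload 4.3 kg.
Tool frame: the origin (TCP) lies at the very end of the fingers, on their centre line; the grasp point (between the pads) lies 19 mm behind it; z points along the fingers, y is the direction in which the jaws open and shut (so a half turn about z gives the same grasp; the last joint's range is limited). The gripper opens to 85 mm and grips with 20 to 120 N. Pads are 22 mm wide; open, the fingers measure 114 mm over their backs; the gripper's body (76 mm by 85 mm) begins 54 mm behind the grasp point. The pads swing forward as they close: fully open they stand 13 mm farther back than shut.
Start: joints at [1.171, 0.377, 0.081, 1.274, 0, 1.46], TCP at [0.164, 0.551, 0.231] pointing down, gripper open.
Joint ranges: [-2.72, 2.72], [-0.84, 1.66], [-1.02, 1.22], [-1.77, 2.12], [-1.37, 1.28], [-3.14, 3.14]. Speed limits (rad/s): [2.57, 2.57, 3.14, 3.14, 3.14, 3.14].

INTERFACE

Orientations are given as [roll, pitch, yaw] about the fixed x, y, z axes, in that order (R = Rz(yaw) Ry(pitch) Rx(roll)).
In Python, from bench import readout, cams, order gives the robot as it stands.
- The arm moves only by the tool arm_command, never from a script. Its argument "moves" is a list that holds one entry, the list of rows, each a list of 5 numbers: the opening, from 0 (shut) to 1 (fully open), then the shift along the tool's x, y, z in cm, then the turn about the tool's z in degrees. In form: [[[hand, x, y, z, roll], ...]]. A call has 1 to 8 rows; each row is the pose to reach, as a shift and turn from the pose measured when the call began, along the tool's axes at that moment; what a row does not reach only later rows make up. A row lasts 1/12 s, in which the tool goes at most 41.7 mm and 7.16 degrees, less where a joint would pass 70% of its speed; a pose out of reach is approached as far as the arm can. A call with a gripper value outside its range is refused whole. The fingers move at their own pace and stop on an object; the grip force is fixed at half the most. Time passes only in rows, so rows that repeat a pose let the fingers close. It gives the time, the measured TCP pose, the force and the opening at its end, in the units of the state.
- readout.get_state(): the state, without advancing time (a new reading comes with each control period).
- cams.camera(name): name is "side" or "top"; returns the picture (420x560x3 uint8, blue, green, red); there is no depth.
- cams.camera_params(name): a dict with "mtx" (3x3 intrinsics, pixels), "R" (3x3) and "t" (3): a world point X has camera coordinates R X + t. Camera axes: x right, y down, z forward; pixel columns grow to the right and rows downward; lengths in m; the calibration is good to about 2 mm. A picture is of the moment at which its call begins. camera_params takes no time and is no camera call.
- order.finish_job(): hands the job in, once; it reports no verdict.
Trained networks look in the newest picture that a camera, given by its name, has taken for a name from the list of things; names that differ only in an ending like _2 or _b are one class to them, and where a whole thing is asked for, a point or a joint stands for the part that bears it (a point fixed in the world has none). Each returns a list of dicts, best first, with "confidence" (0 to 1); they miss things now and then, are a little off and sometimes report something else, mostly with a low value. They report only what shows in the picture. A call takes as long as a camera call.
- cams.search_frame(camera, name): "rect" ([left, top, right, bottom] in pixels, round what is visible of it).
The state is a dict: "t": time; "joint_positions": joint angles; "joint_velocities": joint speeds; "tau": joint torques, N m; "tool_pos": TCP position; "orientation": TCP orientation; "wrist_force": force on the tool from outside, world axes, zero at the start; "ft_torque": the same for the moment, N m; "grip_width": opening from 0.0 (shut) to 1.0 (fully open).
Only numpy, scipy, OpenCV 4.12 (cv2) and the standard library are available. Lean on these libraries where they do the work, as an engineer would, in place of code of your own. Each camera call takes 0.05 s, during which the arm holds its last target.

## Working session

There is one attempt and no reset: what is moved stays moved. The work goes in short steps, Python scripts to look and compute and a tool call to move; the robot and the scene stay as the last step left them, time stands still between calls to the robot, and variables do not carry over. Pictures are saved under pics/ and viewed, and the job is handed in when it is done.

Besides the shell and the picture viewer there is one more tool, called after ">>>" as name([rows], argument=value, ...), one row to a line, values as JSON. arm_command: Moves the arm, as the interface text tells. Its arguments: {"type":"object","properties":{"moves":{"type":"array","items":{"type":"array","items":{"type":"array","items":{"type":"number"}}}}},"required":["moves"]}

```bash
ls; mkdir -p pics
python3 - <<'E'
from bench import readout,cams,order
import cv2,json
print(readout.get_state())
for c in ("side","top"):
    im=cams.camera(c); cv2.imwrite(f"pics/{c}0.png",im)
    p=cams.camera_params(c); print(c,p)
    for n in ("press","sleeve","hub","ram","barrel","hood"):
        print(n,[(r["confidence"],[round(float(x)) for x in r["rect"]]) for r in cams.search_frame(c,n)[:2]])
print(readout.get_state()["t"])
E
```

```text
pics
{'t': 0.0, 'joint_positions': array([ 1.17073286e+00,  3.78063548e-01,  7.96346519e-02,  1.27438251e+00,
       -4.79649237e-06,  1.46051639e+00]), 'joint_velocities': array([ 0.0009213 ,  0.00032644,  0.0011869 , -0.00066351, -0.00018284,
        0.00030315]), 'tau': array([ 4.71152398e-04, -4.63606346e+01,  2.69873071e+01,  2.07598647e-02,
       -4.67747250e-04, -1.11478195e-05]), 'tool_pos': array([0.16403519, 0.55043296, 0.23036397]), 'orientation': array([-3.13958929e+00, -2.17005018e-04,  2.85180891e+00]), 'wrist_force': array([0.08835394, 0.012823  , 0.29527812]), 'ft_torque': array([ 0.02229229,  0.03073965, -0.00736911]), 'grip_width': 1.0017491855913765}
side {'mtx': array([[500.62744648,   0.        , 275.03606398],
       [  0.        , 500.62744648, 205.96462931],
       [  0.        ,   0.        ,   1.        ]]), 'R': array([[ 0.99975654, -0.02080128,  0.00736021],
       [-0.00722598, -0.62382861, -0.78152777],
       [ 0.02084829,  0.78128431, -0.62382704]]), 't': array([-0.55561321,  0.17977676,  0.81134401])}
press [(0.93, [237, 206, 380, 412]), (0.42, [271, 283, 290, 322])]
sleeve [(0.6, [268, 283, 288, 324])]
hub [(0.58, [236, 208, 376, 409])]
ram [(0.83, [306, 298, 341, 398])]
barrel [(0.75, [284, 259, 317, 301])]
hood [(0.55, [234, 206, 381, 412])]
top {'mtx': array([[510.08268917,   0.        , 277.08713996],
       [  0.        , 510.08268917, 209.05544512],
       [  0.        ,   0.        ,   1.        ]]), 'R': array([[-0.01926452, -0.99962679, -0.01936927],
       [-0.99392339,  0.02124734, -0.10800388],
       [ 0.10837512,  0.01717093, -0.99396177]]), 't': array([0.19061168, 0.59684877, 0.97678122])}
press [(0.68, [261, 163, 468, 268])]
sleeve [(0.62, [427, 218, 446, 233])]
hub [(0.75, [264, 158, 470, 267]), (0.41, [268, 295, 355, 310])]
ram [(0.5, [380, 185, 468, 212]), (0.43, [266, 159, 469, 267])]
barrel [(0.73, [345, 201, 381, 222])]
hood [(0.69, [265, 158, 467, 266])]
0.7
```

View pics/side0.png

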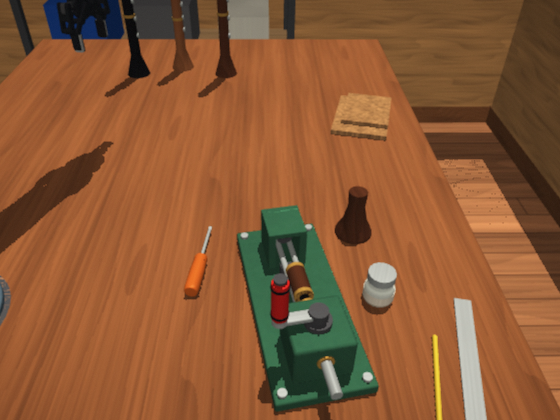

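View pics/top0.png

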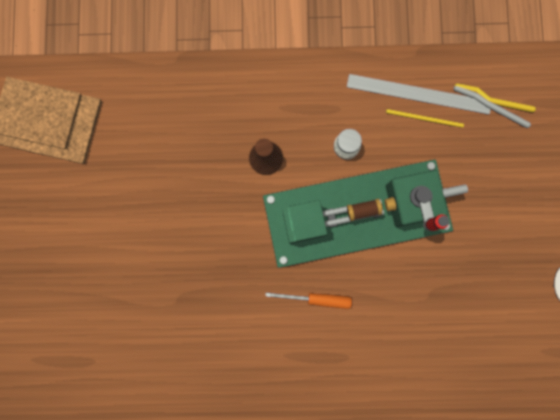

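The side picture shows the press with its sleeve at (280,300), hub nut at (319,315) and hood at (284,235). In the top picture the hub nut is at (422,195) and the sleeve top at about (442,221). Next I fit the pose on enlarged crops.

Run:
```python
import cv2
im=cv2.imread("pics/side0.png")[195:420,220:390]; cv2.imwrite("pics/sidez.png",cv2.resize(im,None,fx=2.6,fy=2.6,interpolation=cv2.INTER_CUBIC))
im=cv2.imread("pics/top0.png")[150:280,255:475]; cv2.imwrite("pics/topz.png",cv2.resize(im,None,fx=3.6,fy=3.6,interpolation=cv2.INTER_CUBIC))
```

```text
(no output)
```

View pics/sidez.png

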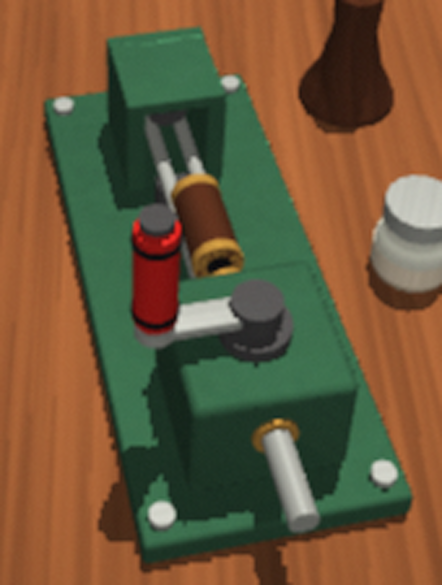

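View pics/topz.png

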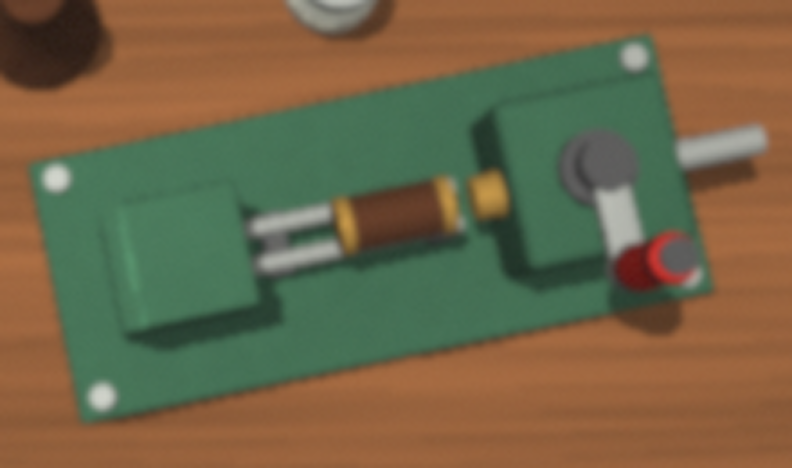

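```bash
cat > h.py <<'E'
import numpy as np
from bench import cams
def proj(c,X):
    p=cams.camera_params(c); Y=np.atleast_2d(X)@p["R"].T+p["t"]; q=Y@p["mtx"].T; return q[:,:2]/q[:,2:]
def tow(pose,P):
    x,y,a=pose; P=np.atleast_2d(P); c,s=np.cos(a),np.sin(a)
    return np.c_[x+c*P[:,0]-s*P[:,1], y+s*P[:,0]+c*P[:,1],P[:,2]]
E
python3 - <<'E'
from h import *
from scipy.optimize import least_squares
a,b=.075,.18
T=[((32,162),(a,b,.018)),((652,35),(a,-b,.018)),((714,290),(-a,-b,.018)),((84,423),(-a,b,.018)),((609,160),(0,-.11,.116)),((672,257),(-.055,-.11,.183))]
S=[((45,100),(-a,b,.018)),((140,548),(-a,-b,.018)),((410,497),(a,-b,.018)),((243,78),(a,b,.018)),((259,303),(0,-.11,.116)),((157,228),(-.055,-.11,.183))]
tu=np.array([t[0] for t in T])/3.6+[255,150]; su=np.array([t[0] for t in S])/2.6+[220,195]
TP=np.array([t[1] for t in T]);SP=np.array([t[1] for t in S])
f=lambda q:np.r_[(proj("top",tow(q,TP))-tu).ravel(),(proj("side",tow(q,SP))-su).ravel()]
r=least_squares(f,[.57,-.1,0.2],loss="soft_l1"); print(r.x); print(f(r.x).reshape(-1,2).round(1))
for w,n in((f,"both"),(lambda q:f(q)[:12],"top"),(lambda q:f(q)[12:],"side")):
    q=least_squares(w,r.x,loss="soft_l1").x; print(n,q, "hub",tow(q,(0,-.11,.149)),"sl",tow(q,(-.055,-.11,.149)))
E
```

```text
[0.59235238 0.01667393 0.18100705]
[[-1.2 -1.1]
 [ 0.9 -1.3]
 [ 1.3  0.4]
 [-0.9 -0.4]
 [ 0.5  0.3]
 [ 1.4 -0.2]
 [-0.8 -1.3]
 [ 0.4  0.4]
 [ 1.7  0.3]
 [-0.6 -2.7]
 [-1.  -1.2]
 [-0.8 -0.4]]
both [0.59235238 0.01667393 0.18100705] hub [[ 0.61215461 -0.09152899  0.149     ]] sl [[ 0.55805315 -0.1014301   0.149     ]]
top [0.59162465 0.01765846 0.18535721] hub [[ 0.61189739 -0.09045729  0.149     ]] sl [[ 0.55783952 -0.10059366  0.149     ]]
side [0.59296101 0.01595952 0.1774046 ] hub [[ 0.61237332 -0.09231403  0.149     ]] sl [[ 0.55823654 -0.10202018  0.149     ]]
```

>>> arm_command([
  [[1,-2.6,-2.35,0,0],[1,-5.2,-4.7,0,0],[1,-7.8,-7.05,0,0],[1,-10.4,-9.4,0,0],[1,-13,-11.75,0,0],[1,-15.6,-14.1,0,0],[1,-18.2,-16.45,0,0],[1,-20.8,-18.8,0,0]],
])

```text
t: 1.37
tool_pos: [0.3105, 0.31, 0.2316]
orientation: [3.141, 0.001, 2.852]
wrist_force: [-0.5, 0.7, 0.3]
grip_width: 1.0
```

>>> arm_command([
  [[1,-2.6,-2.35,0,0],[1,-5.2,-4.7,0,0],[1,-7.8,-7.05,0,0],[1,-10.4,-9.4,0,0],[1,-13,-11.75,0,0],[1,-15.6,-14.1,0,0],[1,-18.2,-16.45,0,0],[1,-20.8,-18.8,0,0]],
])

```text
t: 2.03
tool_pos: [0.4569, 0.0688, 0.2318]
orientation: [3.141, 0.001, 2.852]
wrist_force: [0.7, 0.8, -0.6]
grip_width: 1.005
```

```bash
cat >> h.py <<'E'
from bench import readout
from scipy.spatial.transform import Rotation as Ro
HUB=np.array([.6121,-.0915]); YAW=.183
def totool(P):
    s=readout.get_state(); R=Ro.from_euler("xyz",s["orientation"]).as_matrix()
    return (np.atleast_2d(P)-s["tool_pos"])@R*100
def circ(th,r=.055): 
    a=np.pi-np.asarray(th)+YAW
    return HUB+r*np.c_[np.cos(a),np.sin(a)]
def show():
    s=readout.get_state(); print("t",s["t"],"pos",s["tool_pos"].round(4),"rpy",s["orientation"].round(3),"F",s["wrist_force"].round(2),"M",s["ft_torque"].round(2),"w",round(s["grip_width"],3))
E
python3 - <<'E'
from h import *
show(); print(totool([[.558,-.1014,.23],[.558,-.1014,.132]]).round(2))
E
```

```text
t 2.0333 pos [0.4569 0.0688 0.2318] rpy [3.141e+00 1.000e-03 2.852e+00] F [ 0.66  0.79 -0.62] M [ 0.04 -0.07  0.02] w 1.005
[[-14.55 -13.42   0.18]
 [-14.54 -13.43   9.98]]
```

>>> arm_command([
  [[1,-2.5,-2.3,0,0],[1,-5,-4.6,0,0],[1,-7.5,-6.9,0,0],[1,-10,-9.2,0,0],[1,-12.5,-11.5,0,0],[1,-14.55,-13.42,0,0],[1,-14.55,-13.42,0,0],[1,-14.55,-13.42,0,0]],
])

```text
t: 2.7
tool_pos: [0.5584, -0.1026, 0.2314]
orientation: [3.14, 0.001, 2.85]
wrist_force: [-0.6, 0.1, -0.0]
grip_width: 1.0
```

Run:
```python
from h import *
import cv2
a=cams.camera("side");b=cams.camera("top")
cv2.imwrite("pics/m1.png",np.hstack([cv2.resize(a[180:400,200:400],None,fx=2,fy=2),cv2.resize(b[130:350,290:490],None,fx=2,fy=2)]))
show(); print(totool([[.558,-.1014,.132]]).round(2))
```

```text
t 2.8 pos [ 0.5575 -0.1008  0.2317] rpy [3.14  0.    2.852] F [ 0.08 -0.14 -0.23] M [ 0.03  0.03 -0.05] w 1.001
[[-0.06 -0.06  9.97]]
```

View pics/m1.png

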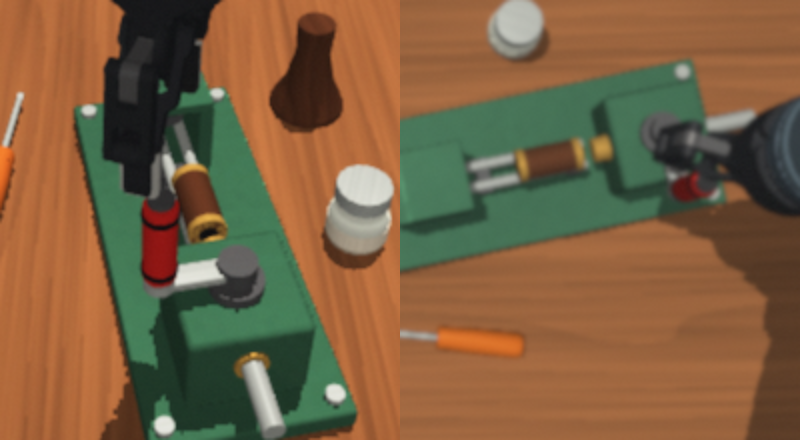

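The fingers hang straight above the sleeve (left half, (155,190)) with one jaw on either side of it in depth, and the pose fits. Going down.

>>> arm_command([
  [[1,-0.05,-0.05,1.5,0],[1,-0.05,-0.05,3,0],[1,-0.05,-0.05,4.5,0],[1,-0.05,-0.05,6,0],[1,-0.05,-0.05,7.5,0],[1,-0.05,-0.05,9,0],[1,-0.05,-0.05,9.97,0],[1,-0.05,-0.05,9.97,0]],
])

```text
t: 3.47
tool_pos: [0.5558, -0.0996, 0.1301]
orientation: [3.14, -0.004, 2.854]
wrist_force: [-0.8, 0.2, -0.5]
grip_width: 0.994
```

Run:
```python
from h import *
import cv2
a=cams.camera("side");b=cams.camera("top")
cv2.imwrite("pics/m2.png",np.hstack([cv2.resize(a[180:400,200:400],None,fx=2,fy=2),cv2.resize(b[130:350,290:490],None,fx=2,fy=2)]))
show(); print(totool([[.558,-.1014,.132]]).round(2))
```

```text
t 3.5667 pos [ 0.5575 -0.1005  0.1323] rpy [ 3.14  -0.     2.853] F [0.84 0.44 0.08] M [-0.03 -0.03 -0.  ] w 0.999
[[-0.07 -0.07  0.03]]
```

View pics/m2.png

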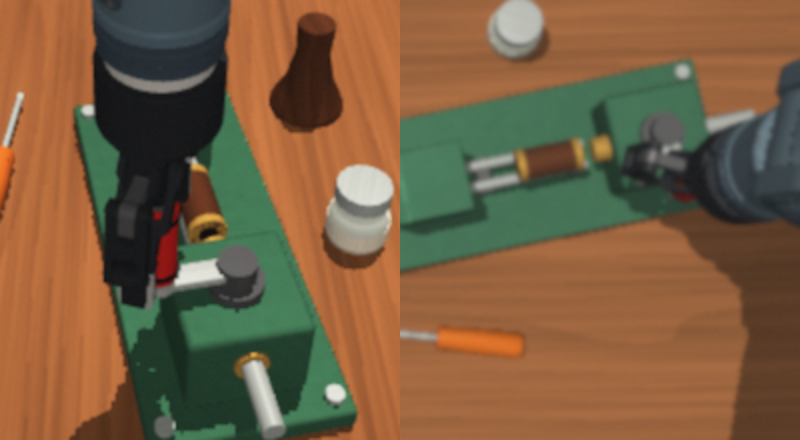

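The sleeve sits between the jaws: the near finger is in front of it at (130,260), shifted left as the heading predicts. Closing.

>>> arm_command([
  [[0,0,0,0,0],[0,0,0,0,0],[0,0,0,0,0],[0,0,0,0,0],[0,0,0,0,0],[0,0,0,0,0],[0,0,0,0,0],[0,0,0,0,0]],
])

```text
t: 4.23
tool_pos: [0.5581, -0.0996, 0.133]
orientation: [3.138, 0.001, 2.854]
wrist_force: [-0.1, 5.2, 5.4]
grip_width: 0.265
```

Run:
```python
from h import *
import cv2
a=cams.camera("side");b=cams.camera("top")
cv2.imwrite("pics/m3.png",np.hstack([cv2.resize(a[180:400,200:400],None,fx=2,fy=2),cv2.resize(b[130:350,290:490],None,fx=2,fy=2)]))
show();
```

```text
t 4.3333 pos [ 0.5581 -0.0997  0.133 ] rpy [3.138e+00 1.000e-03 2.854e+00] F [-0.18  5.27  5.67] M [ 0.98 -0.05  0.01] w 0.265
```

View pics/m3.png

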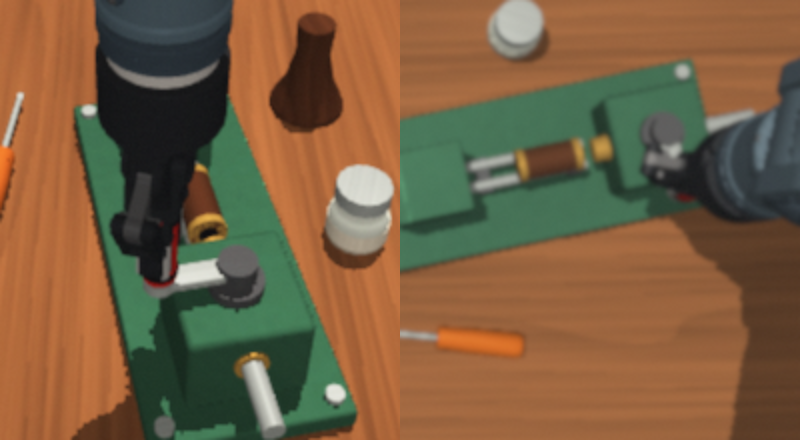

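```bash
sed -i 's/^HUB=.*/HUB=np.array([.612,-.0902]); YAW=.183/' h.py
cat >> h.py <<'E'
def est():
    s=readout.get_state(); d=s["tool_pos"][:2]-HUB; th=np.pi+YAW-np.arctan2(d[1],d[0]); a=np.pi+YAW-th
    t=np.array([np.sin(a),-np.cos(a)]); n=np.array([np.cos(a),np.sin(a)]); F=s["wrist_force"][:2]
    print("theta",round(th,3),"mod2pi; r",round(np.hypot(*d)*1e3,2),"Ft(on tool)",round(F@t,2),"Fr",round(F@n,2),"Fz",round(s["wrist_force"][2],2),"z",s["tool_pos"][2].round(4),"rpy",s["orientation"].round(3),"t",round(s["t"],2),"w",round(s["grip_width"],3))
def rows(ths,r=.055,z=.1325,hand=0):
    P=np.c_[circ(np.asarray(ths),r),np.full(len(ths),z)]
    print([[hand,*map(float,x.round(2)),0] for x in totool(P)])
E
python3 - <<'E'
from h import *
est(); rows(np.linspace(.08,.64,8))
E
```

```text
theta 6.292 mod2pi; r 54.74 Ft(on tool) 5.22 Fr -0.74 Fz 5.67 z 0.133 rpy [3.138e+00 1.000e-03 2.854e+00] t 4.33 w 0.265
[[0, 0.18, 0.34, 0.05, 0], [0, 0.34, 0.76, 0.05, 0], [0, 0.45, 1.18, 0.05, 0], [0, 0.54, 1.61, 0.06, 0], [0, 0.59, 2.05, 0.06, 0], [0, 0.6, 2.49, 0.06, 0], [0, 0.58, 2.93, 0.06, 0], [0, 0.52, 3.36, 0.06, 0]]
```

>>> arm_command([
  [[0,0.18,0.34,0,0],[0,0.34,0.76,0,0],[0,0.45,1.18,0,0],[0,0.54,1.61,0,0],[0,0.59,2.05,0,0],[0,0.6,2.49,0,0],[0,0.58,2.93,0,0],[0,0.52,3.36,0,0]],
])

```text
t: 5.0
tool_pos: [0.5624, -0.0656, 0.1331]
orientation: [3.139, 0.0, 2.854]
wrist_force: [-1.6, -2.9, 2.8]
grip_width: 0.266
```

Run:
```python
from h import *
est(); rows(np.linspace(.72,1.28,8))
```

```text
theta 0.643 mod2pi; r 55.39 Ft(on tool) -3.28 Fr 0.15 Fz 2.84 z 0.1331 rpy [3.139 0.    2.854] t 5.0 w 0.266
[[0, -0.13, 0.41, 0.06, 0], [0, -0.25, 0.83, 0.06, 0], [0, -0.41, 1.24, 0.06, 0], [0, -0.6, 1.63, 0.07, 0], [0, -0.82, 2.01, 0.07, 0], [0, -1.08, 2.37, 0.07, 0], [0, -1.36, 2.71, 0.07, 0], [0, -1.66, 3.03, 0.07, 0]]
```

>>> arm_command([
  [[0,-0.13,0.41,0,0],[0,-0.25,0.83,0,0],[0,-0.41,1.24,0,0],[0,-0.6,1.63,0,0],[0,-0.82,2.01,0,0],[0,-1.08,2.37,0,0],[0,-1.36,2.71,0,0],[0,-1.66,3.03,0,0]],
])

```text
t: 5.67
tool_pos: [0.5865, -0.0403, 0.1331]
orientation: [3.138, -0.001, 2.854]
wrist_force: [-3.5, -1.3, 4.0]
grip_width: 0.263
```

Run:
```python
from h import *
est(); rows(np.linspace(1.40,2.24,8))
```

```text
theta 1.282 mod2pi; r 55.99 Ft(on tool) -3.75 Fr 0.42 Fz 3.98 z 0.1331 rpy [ 3.138e+00 -1.000e-03  2.854e+00] t 5.67 w 0.263
[[0, -0.57, 0.35, 0.06, 0], [0, -1.12, 0.71, 0.06, 0], [0, -1.71, 1.0, 0.06, 0], [0, -2.33, 1.22, 0.06, 0], [0, -2.97, 1.37, 0.06, 0], [0, -3.63, 1.43, 0.06, 0], [0, -4.29, 1.42, 0.06, 0], [0, -4.94, 1.33, 0.06, 0]]
```

>>> arm_command([
  [[0,-0.57,0.38,0,0],[0,-1.12,0.75,0,0],[0,-1.71,1.05,0,0],[0,-2.33,1.28,0,0],[0,-2.97,1.43,0,0],[0,-3.63,1.49,0,0],[0,-4.29,1.48,0,0],[0,-4.94,1.39,0,0]],
])

```text
t: 6.33
tool_pos: [0.6374, -0.04, 0.133]
orientation: [3.137, -0.003, 2.855]
wrist_force: [-5.2, -0.6, 7.0]
grip_width: 0.266
```

```bash
sed -i 's/^HUB=.*/HUB=np.array([.612,-.0894]); YAW=.183/' h.py
python3 - <<'E'
from h import *
est(); rows(np.linspace(2.36,3.2,8))
E
```

```text
theta 2.228 mod2pi; r 55.53 Ft(on tool) -4.36 Fr -2.93 Fz 7.0 z 0.133 rpy [ 3.137e+00 -3.000e-03  2.855e+00] t 6.33 w 0.266
[[0, -0.69, -0.23, 0.05, 0], [0, -1.3, -0.48, 0.04, 0], [0, -1.88, -0.79, 0.04, 0], [0, -2.42, -1.18, 0.04, 0], [0, -2.91, -1.62, 0.03, 0], [0, -3.34, -2.12, 0.03, 0], [0, -3.71, -2.67, 0.03, 0], [0, -4.01, -3.26, 0.02, 0]]
```

>>> arm_command([
  [[0,-0.69,-0.23,-0.03,0],[0,-1.3,-0.48,-0.06,0],[0,-1.88,-0.79,-0.08,0],[0,-2.42,-1.18,-0.08,0],[0,-2.91,-1.62,-0.08,0],[0,-3.34,-2.12,-0.08,0],[0,-3.71,-2.67,-0.08,0],[0,-4.01,-3.26,-0.08,0]],
])

```text
t: 7.0
tool_pos: [0.6667, -0.081, 0.1331]
orientation: [3.134, -0.005, 2.856]
wrist_force: [-3.1, 4.2, 2.7]
grip_width: 0.264
```

Run:
```python
from h import *
est(); rows(np.linspace(3.32,4.16,8))
```

```text
theta 3.172 mod2pi; r 55.31 Ft(on tool) -4.59 Fr -2.47 Fz 2.72 z 0.1331 rpy [ 3.134 -0.005  2.856] t 7.0 w 0.264
[[0, -0.26, -0.77, 0.05, 0], [0, -0.41, -1.41, 0.05, 0], [0, -0.48, -2.07, 0.04, 0], [0, -0.48, -2.73, 0.04, 0], [0, -0.39, -3.38, 0.03, 0], [0, -0.23, -4.02, 0.03, 0], [0, 0.01, -4.64, 0.02, 0], [0, 0.32, -5.22, 0.02, 0]]
```

>>> arm_command([
  [[0,-0.26,-0.77,-0.03,0],[0,-0.41,-1.41,-0.03,0],[0,-0.48,-2.07,-0.03,0],[0,-0.48,-2.73,-0.03,0],[0,-0.39,-3.38,-0.03,0],[0,-0.23,-4.02,-0.03,0],[0,0.01,-4.64,-0.03,0],[0,0.32,-5.22,-0.03,0]],
])

```text
t: 7.67
tool_pos: [0.6504, -0.1287, 0.1331]
orientation: [3.129, -0.003, 2.857]
wrist_force: [1.0, 6.5, 2.3]
grip_width: 0.263
```

Run:
```python
from h import *
est(); rows(np.linspace(4.28,5.12,8))
```

```text
theta 4.122 mod2pi; r 54.97 Ft(on tool) -5.22 Fr -3.96 Fz 2.26 z 0.1331 rpy [ 3.129e+00 -3.000e-03  2.857e+00] t 7.67 w 0.263
[[0, 0.48, -0.72, 0.05, 0], [0, 0.92, -1.21, 0.04, 0], [0, 1.42, -1.65, 0.04, 0], [0, 1.96, -2.02, 0.04, 0], [0, 2.55, -2.33, 0.03, 0], [0, 3.17, -2.56, 0.03, 0], [0, 3.81, -2.71, 0.03, 0], [0, 4.46, -2.79, 0.03, 0]]
```

>>> arm_command([
  [[0,0.49,-0.67,-0.02,0],[0,0.93,-1.16,-0.02,0],[0,1.42,-1.6,-0.02,0],[0,1.96,-1.97,-0.02,0],[0,2.55,-2.28,-0.02,0],[0,3.17,-2.5,-0.02,0],[0,3.81,-2.65,-0.02,0],[0,4.46,-2.73,-0.02,0]],
])

```text
t: 8.33
tool_pos: [0.6024, -0.1432, 0.1331]
orientation: [3.129, 0.002, 2.857]
wrist_force: [5.2, -1.3, -2.3]
grip_width: 0.268
```

```bash
sed -i 's/^HUB=.*/HUB=np.array([.6118,-.0890]); YAW=.183/' h.py
python3 - <<'E'
from h import *
est(); rows(np.linspace(5.2,5.76,8))
E
```

```text
theta 5.068 mod2pi; r 54.98 Ft(on tool) -5.33 Fr 0.35 Fz -2.28 z 0.1331 rpy [3.129e+00 2.000e-03 2.857e+00] t 8.33 w 0.268
[[0, 0.73, -0.04, 0.06, 0], [0, 1.17, -0.01, 0.06, 0], [0, 1.6, 0.05, 0.06, 0], [0, 2.03, 0.15, 0.06, 0], [0, 2.45, 0.28, 0.06, 0], [0, 2.86, 0.44, 0.06, 0], [0, 3.25, 0.64, 0.06, 0], [0, 3.63, 0.86, 0.07, 0]]
```

>>> arm_command([
  [[0,0.7,-0.04,0.02,0],[0,1.17,-0.01,0.02,0],[0,1.6,0.05,0.02,0],[0,2.03,0.15,0.02,0],[0,2.45,0.28,0.02,0],[0,2.86,0.44,0.02,0],[0,3.25,0.64,0.02,0],[0,3.63,0.86,0.02,0]],
])

```text
t: 9.0
tool_pos: [0.5714, -0.126, 0.1331]
orientation: [3.13, 0.006, 2.857]
wrist_force: [4.9, -1.9, -2.2]
grip_width: 0.267
```

Run:
```python
from h import *
est(); rows(np.linspace(5.8,6.15,8))
```

```text
theta 5.725 mod2pi; r 54.75 Ft(on tool) -4.74 Fr -2.31 Fz -2.2 z 0.1331 rpy [3.13  0.006 2.857] t 9.0 w 0.267
[[0, 0.36, 0.21, 0.06, 0], [0, 0.58, 0.37, 0.06, 0], [0, 0.79, 0.55, 0.06, 0], [0, 0.99, 0.73, 0.07, 0], [0, 1.18, 0.93, 0.07, 0], [0, 1.37, 1.13, 0.07, 0], [0, 1.54, 1.35, 0.07, 0], [0, 1.7, 1.57, 0.07, 0]]
```

>>> arm_command([
  [[0,0.36,0.23,0.02,0],[0,0.58,0.39,0.02,0],[0,0.79,0.57,0.02,0],[0,0.99,0.75,0.02,0],[0,1.18,0.95,0.02,0],[0,1.37,1.15,0.02,0],[0,1.54,1.37,0.02,0],[0,1.7,1.59,0.02,0]],
])

```text
t: 9.67
tool_pos: [0.5603, -0.1071, 0.1331]
orientation: [3.132, 0.008, 2.856]
wrist_force: [4.1, -4.4, -2.3]
grip_width: 0.267
```

Run:
```python
from h import *
import cv2
est()
a=cams.camera("side");b=cams.camera("top")
cv2.imwrite("pics/m4.png",np.hstack([cv2.resize(a[180:400,200:400],None,fx=2,fy=2),cv2.resize(b[130:350,250:450],None,fx=2,fy=2)]))
est(); rows([6.15,6.17,6.2,6.23,6.26,6.3,6.3,6.3])
```

```text
theta 6.128 mod2pi; r 54.61 Ft(on tool) -5.5 Fr -2.42 Fz -2.26 z 0.1331 rpy [3.132 0.008 2.856] t 9.67 w 0.267
theta 6.138 mod2pi; r 54.64 Ft(on tool) -4.41 Fr -2.42 Fz -1.4 z 0.1331 rpy [3.132 0.007 2.857] t 9.77 w 0.266
[[0, 0.07, 0.03, 0.06, 0], [0, 0.13, 0.12, 0.06, 0], [0, 0.22, 0.26, 0.06, 0], [0, 0.3, 0.4, 0.06, 0], [0, 0.38, 0.55, 0.06, 0], [0, 0.48, 0.74, 0.06, 0], [0, 0.48, 0.74, 0.06, 0], [0, 0.48, 0.74, 0.06, 0]]
```

View pics/m4.png

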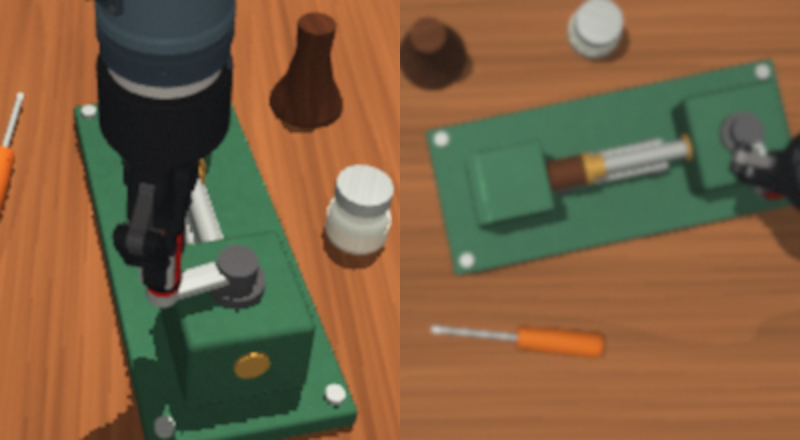

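The barrel is about half into the hood at (570,172), with the ram behind it at (600,165). The bystanders have not moved. I go on in small steps and feel for the stop.

>>> arm_command([
  [[0,0.07,0.05,0,0],[0,0.13,0.14,0,0],[0,0.22,0.28,0,0],[0,0.3,0.42,0,0],[0,0.38,0.57,0,0],[0,0.45,0.72,0,0],[0,0.45,0.72,0,0]],
])

```text
t: 10.35
tool_pos: [0.5581, -0.099, 0.1331]
orientation: [3.133, 0.008, 2.856]
wrist_force: [3.2, -4.0, -1.3]
grip_width: 0.267
```

Run:
```python
from h import *
est(); rows([6.3,6.32,6.34,6.36,6.38,6.4])
```

```text
theta 6.281 mod2pi; r 54.58 Ft(on tool) -4.54 Fr -2.41 Fz -1.35 z 0.1331 rpy [3.133 0.008 2.856] t 10.35 w 0.267
[[0, 0.08, 0.07, 0.06, 0], [0, 0.13, 0.17, 0.06, 0], [0, 0.18, 0.27, 0.06, 0], [0, 0.22, 0.37, 0.06, 0], [0, 0.26, 0.48, 0.06, 0], [0, 0.3, 0.58, 0.06, 0]]
```

>>> arm_command([
  [[0,0.06,0.09,0,0],[0,0.1,0.18,0,0],[0,0.15,0.28,0,0],[0,0.18,0.37,0,0],[0,0.18,0.37,0,0]],
])

```text
t: 10.77
tool_pos: [0.5576, -0.0958, 0.1331]
orientation: [3.134, 0.009, 2.856]
wrist_force: [3.3, -4.2, -0.7]
grip_width: 0.268
```

Run:
```python
from h import *
est()
s=readout.get_state(); R=Ro.from_euler("xyz",s["orientation"]).as_matrix()
for th in np.arange(6.35,7.6,.08):
    d=np.r_[(circ([th+.036],.0546)-circ([th],.0546))[0],0]; print(round(th,2),(d@R*100).round(3)[:2], "hub dir",(np.r_[circ([th],.0546)[0],0]).round(4)[:2])
```

```text
theta 6.341 mod2pi; r 54.6 Ft(on tool) -4.61 Fr -2.7 Fz -0.72 z 0.1331 rpy [3.134 0.009 2.856] t 10.77 w 0.268
6.35 [0.074 0.182] hub dir [ 0.5576 -0.0953]
6.43 [0.059 0.188] hub dir [ 0.5572 -0.091 ]
6.51 [0.044 0.192] hub dir [ 0.5573 -0.0866]
6.59 [0.028 0.195] hub dir [ 0.5576 -0.0823]
6.67 [0.013 0.196] hub dir [ 0.5583 -0.0779]
6.75 [-0.003  0.197] hub dir [ 0.5594 -0.0737]
6.83 [-0.019  0.196] hub dir [ 0.5608 -0.0696]
6.91 [-0.034  0.194] hub dir [ 0.5625 -0.0656]
6.99 [-0.05  0.19] hub dir [ 0.5645 -0.0617]
7.07 [-0.065  0.186] hub dir [ 0.5669 -0.058 ]
7.15 [-0.079  0.18 ] hub dir [ 0.5695 -0.0545]
7.23 [-0.094  0.173] hub dir [ 0.5724 -0.0512]
7.31 [-0.107  0.165] hub dir [ 0.5755 -0.0482]
7.39 [-0.12   0.156] hub dir [ 0.5789 -0.0454]
7.47 [-0.132  0.146] hub dir [ 0.5825 -0.0429]
7.55 [-0.143  0.135] hub dir [ 0.5862 -0.0407]
```

>>> arm_command([
  [[0,0.06,0.12,0,0],[0,0.09,0.2,0,0],[0,0.11,0.27,0,0]],
])

```text
t: 11.02
tool_pos: [0.5574, -0.0939, 0.1331]
orientation: [3.136, 0.009, 2.855]
wrist_force: [2.0, -4.9, -0.5]
grip_width: 0.264
```

>>> arm_command([
  [[0,0.05,0.12,0,0],[0,0.07,0.2,0,0],[0,0.09,0.27,0,0]],
])

```text
t: 11.27
tool_pos: [0.5573, -0.0921, 0.1331]
orientation: [3.138, 0.01, 2.854]
wrist_force: [2.5, -4.5, -0.6]
grip_width: 0.266
```

Run:
```python
from h import *
est()
```

```text
theta 6.41 mod2pi; r 54.58 Ft(on tool) -4.64 Fr -2.28 Fz -0.64 z 0.1331 rpy [3.138 0.01  2.854] t 11.27 w 0.266
```

>>> arm_command([
  [[0,0.05,0.12,0,0],[0,0.07,0.2,0,0],[0,0.08,0.27,0,0]],
])

```text
t: 11.52
tool_pos: [0.5572, -0.0903, 0.1331]
orientation: [3.14, 0.01, 2.853]
wrist_force: [1.3, -5.5, -0.7]
grip_width: 0.263
```

>>> arm_command([
  [[0,0.04,0.12,0,0],[0,0.06,0.2,0,0],[0,0.07,0.27,0,0]],
])

```text
t: 11.77
tool_pos: [0.5572, -0.0885, 0.1331]
orientation: [3.141, 0.01, 2.852]
wrist_force: [2.7, -5.9, -1.2]
grip_width: 0.265
```

Run:
```python
from h import *
est()
```

```text
theta 0.191 mod2pi; r 54.6 Ft(on tool) -5.84 Fr -2.8 Fz -1.23 z 0.1331 rpy [3.141 0.01  2.852] t 11.77 w 0.265
```

>>> arm_command([
  [[0,0.04,0.12,0,0],[0,0.05,0.2,0,0],[0,0.06,0.27,0,0]],
])

```text
t: 12.02
tool_pos: [0.5573, -0.0868, 0.1331]
orientation: [-3.14, 0.01, 2.852]
wrist_force: [2.7, -5.5, -0.5]
grip_width: 0.269
```

>>> arm_command([
  [[0,0.03,0.12,0,0],[0,0.04,0.2,0,0],[0,0.05,0.27,0,0]],
])

```text
t: 12.27
tool_pos: [0.5574, -0.085, 0.1331]
orientation: [-3.138, 0.011, 2.851]
wrist_force: [2.5, -5.1, 0.4]
grip_width: 0.267
```

Run:
```python
from h import *
est()
```

```text
theta 0.256 mod2pi; r 54.55 Ft(on tool) -4.95 Fr -2.87 Fz 0.45 z 0.1331 rpy [-3.138  0.011  2.851] t 12.27 w 0.267
```

>>> arm_command([
  [[0,0.02,0.12,0,0],[0,0.03,0.2,0,0],[0,0.04,0.28,0,0]],
])

```text
t: 12.52
tool_pos: [0.5575, -0.0832, 0.1331]
orientation: [-3.137, 0.01, 2.85]
wrist_force: [0.7, -5.2, -0.2]
grip_width: 0.261
```

>>> arm_command([
  [[0,0.02,0.12,0,0],[0,0.03,0.2,0,0],[0,0.03,0.28,0,0]],
])

```text
t: 12.77
tool_pos: [0.5577, -0.0814, 0.1331]
orientation: [-3.135, 0.01, 2.849]
wrist_force: [1.1, -5.2, 0.1]
grip_width: 0.266
```

>>> arm_command([
  [[0,0.01,0.12,0,0],[0,0.02,0.2,0,0],[0,0.02,0.28,0,0]],
])

```text
t: 13.02
tool_pos: [0.558, -0.0797, 0.1331]
orientation: [-3.133, 0.01, 2.848]
wrist_force: [1.1, -5.2, 0.6]
grip_width: 0.265
```

Run:
```python
from h import *
est()
```

```text
theta 0.355 mod2pi; r 54.59 Ft(on tool) -4.98 Fr -1.97 Fz 0.57 z 0.1331 rpy [-3.133  0.01   2.848] t 13.02 w 0.265
```

>>> arm_command([
  [[0,0.01,0.12,0,0],[0,0.01,0.2,0,0],[0,0.01,0.28,0,0]],
])

```text
t: 13.27
tool_pos: [0.5584, -0.0779, 0.1331]
orientation: [-3.132, 0.01, 2.847]
wrist_force: [1.2, -5.5, 1.2]
grip_width: 0.264
```

>>> arm_command([
  [[0,0,0.12,0,0],[0,0,0.2,0,0],[0,0,0.28,0,0]],
])

```text
t: 13.52
tool_pos: [0.5588, -0.0762, 0.1331]
orientation: [-3.13, 0.01, 2.846]
wrist_force: [0.8, -5.6, 0.7]
grip_width: 0.267
```

>>> arm_command([
  [[0,-0.01,0.12,0,0],[0,-0.01,0.2,0,0],[0,-0.01,0.28,0,0]],
])

```text
t: 13.77
tool_pos: [0.5592, -0.0745, 0.1331]
orientation: [-3.129, 0.009, 2.845]
wrist_force: [0.8, -4.7, 0.6]
grip_width: 0.269
```

Run:
```python
from h import *
est()
```

```text
theta 0.452 mod2pi; r 54.6 Ft(on tool) -4.28 Fr -2.03 Fz 0.58 z 0.1331 rpy [-3.129  0.009  2.845] t 13.77 w 0.269
```

>>> arm_command([
  [[0,-0.01,0.12,0,0],[0,-0.01,0.2,0,0],[0,-0.01,0.28,0,0]],
])

```text
t: 14.02
tool_pos: [0.5597, -0.0728, 0.1331]
orientation: [-3.127, 0.009, 2.844]
wrist_force: [1.3, -5.5, 0.3]
grip_width: 0.27
```

>>> arm_command([
  [[0,-0.01,0.12,0,0],[0,-0.02,0.2,0,0],[0,-0.02,0.28,0,0]],
])

```text
t: 14.27
tool_pos: [0.5602, -0.0711, 0.1331]
orientation: [-3.126, 0.008, 2.843]
wrist_force: [1.1, -5.7, 0.8]
grip_width: 0.266
```

>>> arm_command([
  [[0,-0.02,0.12,0,0],[0,-0.02,0.2,0,0],[0,-0.03,0.28,0,0]],
])

```text
t: 14.52
tool_pos: [0.5608, -0.0694, 0.133]
orientation: [-3.124, 0.008, 2.842]
wrist_force: [1.3, -4.8, 1.4]
grip_width: 0.262
```

Run:
```python
from h import *
est()
```

```text
theta 0.55 mod2pi; r 54.61 Ft(on tool) -3.98 Fr -2.89 Fz 1.36 z 0.133 rpy [-3.124  0.008  2.842] t 14.52 w 0.262
```

>>> arm_command([
  [[0,-0.02,0.12,0,0],[0,-0.03,0.2,0,0],[0,-0.03,0.28,0,0]],
])

```text
t: 14.77
tool_pos: [0.561, -0.0689, 0.1331]
orientation: [-3.12, 0.007, 2.84]
wrist_force: [-1.4, -10.2, 1.3]
grip_width: 0.266
```

>>> arm_command([
  [[0,-0.02,0.12,0,0],[0,-0.04,0.2,0,0],[0,-0.04,0.28,0,0]],
])

```text
t: 15.02
tool_pos: [0.5611, -0.0687, 0.133]
orientation: [-3.115, 0.006, 2.838]
wrist_force: [-2.2, -11.7, 1.4]
grip_width: 0.269
```

>>> arm_command([
  [[0,-0.03,0.12,0,0],[0,-0.04,0.2,0,0],[0,-0.05,0.28,0,0]],
])

```text
t: 15.27
tool_pos: [0.5611, -0.0687, 0.1331]
orientation: [-3.11, 0.005, 2.836]
wrist_force: [-3.8, -11.8, 2.6]
grip_width: 0.264
```

Run:
```python
from h import *
est()
```

```text
theta 0.563 mod2pi; r 54.59 Ft(on tool) -12.38 Fr -0.84 Fz 2.56 z 0.1331 rpy [-3.11   0.005  2.836] t 15.27 w 0.264
```

The stop is felt at about 6.85 rad: the tool halts and the tangential force rises from 4.7 to 12.4 N. I press a little harder and hold.

>>> arm_command([
  [[0,-0.03,0.3,0,0],[0,-0.04,0.33,0,0],[0,-0.04,0.33,0,0],[0,-0.04,0.33,0,0],[0,-0.04,0.33,0,0],[0,-0.04,0.33,0,0]],
])

```text
t: 15.77
tool_pos: [0.5611, -0.0687, 0.133]
orientation: [-3.104, 0.004, 2.833]
wrist_force: [-2.2, -12.2, 1.8]
grip_width: 0.261
```

Run:
```python
from h import *
est()
```

```text
theta 0.564 mod2pi; r 54.66 Ft(on tool) -12.16 Fr -2.5 Fz 1.76 z 0.133 rpy [-3.104  0.004  2.833] t 15.77 w 0.261
```

>>> arm_command([
  [[0,-0.04,0.37,0,0],[0,-0.04,0.4,0,0],[0,-0.04,0.4,0,0],[0,-0.04,0.4,0,0],[0,-0.04,0.4,0,0],[0,-0.04,0.4,0,0],[0,-0.04,0.4,0,0],[0,-0.04,0.4,0,0]],
])

```text
t: 16.43
tool_pos: [0.5611, -0.0685, 0.1331]
orientation: [-3.098, 0.004, 2.83]
wrist_force: [-3.0, -14.2, 1.3]
grip_width: 0.268
```

Run:
```python
from h import *
est()
```

```text
theta 0.567 mod2pi; r 54.66 Ft(on tool) -14.24 Fr -2.54 Fz 1.25 z 0.1331 rpy [-3.098  0.004  2.83 ] t 16.43 w 0.268
```

14.2 N at the sleeve is about 9.5 N over turning, so roughly 40 N at the ram. Holding there.

>>> arm_command([
  [[0,-0.04,0.4,0,0],[0,-0.04,0.4,0,0],[0,-0.04,0.4,0,0],[0,-0.04,0.4,0,0],[0,-0.04,0.4,0,0],[0,-0.04,0.4,0,0],[0,-0.04,0.4,0,0],[0,-0.04,0.4,0,0]],
])

```text
t: 17.1
tool_pos: [0.5611, -0.0685, 0.133]
orientation: [-3.091, 0.003, 2.827]
wrist_force: [-2.9, -15.0, 2.0]
grip_width: 0.264
```

>>> arm_command([
  [[0,-0.04,0.4,0,0],[0,-0.04,0.4,0,0],[0,-0.04,0.4,0,0],[0,-0.04,0.4,0,0],[0,-0.04,0.4,0,0],[0,-0.04,0.4,0,0],[0,-0.04,0.4,0,0],[0,-0.04,0.4,0,0]],
])

```text
t: 17.77
tool_pos: [0.5611, -0.0685, 0.133]
orientation: [-3.084, 0.002, 2.824]
wrist_force: [-3.6, -15.0, 2.9]
grip_width: 0.268
```

Run:
```python
from h import *
import cv2
est()
b=cams.camera("top")
cv2.imwrite("pics/m5.png",cv2.resize(b[130:350,250:450],None,fx=2.5,fy=2.5))
```

```text
theta 0.567 mod2pi; r 54.7 Ft(on tool) -15.27 Fr -2.26 Fz 2.89 z 0.133 rpy [-3.084e+00  2.000e-03  2.824e+00] t 17.77 w 0.268
```

View pics/m5.png

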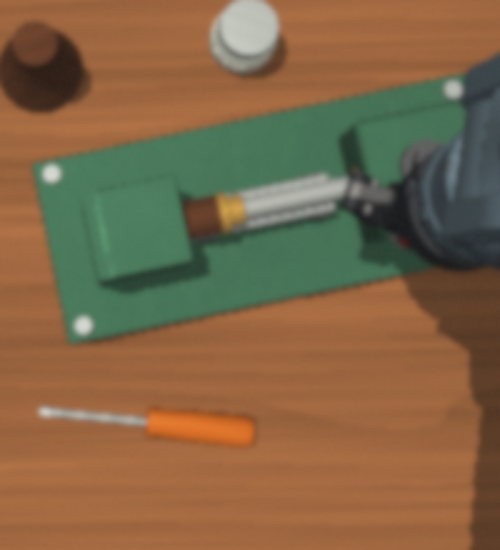

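The barrel stands in the hood with about 40 mm still showing (185–245, 212), which matches a stop about 22–26 mm in. Everything else is untouched. I hold a bit longer, then ease back.

>>> arm_command([
  [[0,-0.04,0.38,0,0],[0,-0.04,0.38,0,0],[0,-0.04,0.38,0,0],[0,-0.04,0.38,0,0],[0,-0.04,0.38,0,0],[0,-0.04,0.38,0,0]],
])

```text
t: 18.32
tool_pos: [0.5611, -0.0686, 0.1331]
orientation: [-3.078, 0.001, 2.821]
wrist_force: [-3.7, -15.6, 2.9]
grip_width: 0.271
```

Run:
```python
from h import *
est(); rows(6.847-np.array([0,.03,.07,.12,.17,.22,.28,.34]),r=.0546)
```

```text
theta 0.566 mod2pi; r 54.63 Ft(on tool) -15.8 Fr -2.42 Fz 2.91 z 0.1331 rpy [-3.078e+00  1.000e-03  2.821e+00] t 18.32 w 0.271
[[0, -0.0, -0.01, 0.06, 0], [0, 0.0, -0.17, 0.07, 0], [0, 0.01, -0.39, 0.08, 0], [0, -0.0, -0.66, 0.1, 0], [0, -0.03, -0.93, 0.12, 0], [0, -0.06, -1.2, 0.14, 0], [0, -0.12, -1.52, 0.16, 0], [0, -0.21, -1.84, 0.18, 0]]
```

>>> arm_command([
  [[0,-0.02,0.25,0,0],[0,-0.01,0.1,0,0],[0,0,-0.05,0,0],[0,0,-0.25,0.02,0],[0,0.01,-0.5,0.03,0],[0,0,-0.75,0.05,0],[0,-0.04,-1.02,0.06,0],[0,-0.08,-1.3,0.08,0]],
])

```text
t: 18.98
tool_pos: [0.5576, -0.0812, 0.1332]
orientation: [-3.078, 0.001, 2.821]
wrist_force: [-0.5, -3.5, 3.0]
grip_width: 0.267
```

Run:
```python
from h import *
est(); s=readout.get_state(); d=s["tool_pos"][:2]-HUB; th=np.pi+YAW-np.arctan2(d[1],d[0]); th=th if th>3 else th+2*np.pi
print(th); rows(th-.08*np.arange(1,9),r=.0546,z=.1331)
```

```text
theta 0.326 mod2pi; r 54.78 Ft(on tool) -3.5 Fr -0.02 Fz 2.95 z 0.1332 rpy [-3.078e+00  1.000e-03  2.821e+00] t 18.98 w 0.267
6.609422518303425
[[0, -0.11, -0.42, 0.04, 0], [0, -0.24, -0.84, 0.07, 0], [0, -0.4, -1.24, 0.09, 0], [0, -0.59, -1.63, 0.12, 0], [0, -0.82, -2.01, 0.14, 0], [0, -1.07, -2.36, 0.16, 0], [0, -1.35, -2.7, 0.19, 0], [0, -1.66, -3.01, 0.21, 0]]
```

>>> arm_command([
  [[0,-0.11,-0.42,0.02,0],[0,-0.24,-0.84,0.04,0],[0,-0.4,-1.24,0.06,0],[0,-0.59,-1.63,0.08,0],[0,-0.82,-2.01,0.1,0],[0,-1.07,-2.36,0.12,0],[0,-1.35,-2.7,0.15,0],[0,-1.66,-3.01,0.17,0]],
])

```text
t: 19.65
tool_pos: [0.5637, -0.1159, 0.1336]
orientation: [-3.077, 0.001, 2.82]
wrist_force: [-2.8, -3.4, 4.5]
grip_width: 0.266
```

```bash
cat >> h.py <<'E'
def back(step,turn=None):
    est(); s=readout.get_state(); d=s["tool_pos"][:2]-HUB; th=np.pi+YAW-np.arctan2(d[1],d[0])
    print("th",th); rows(th-step*np.arange(1,9),r=.0547,z=.1331)
E
python3 -c "
from h import *
back(.1)"
```

```text
theta 5.957 mod2pi; r 55.13 Ft(on tool) -1.63 Fr 4.1 Fz 4.47 z 0.1336 rpy [-3.077e+00  1.000e-03  2.820e+00] t 19.65 w 0.266
th 5.956649472369584
[[0, -0.45, -0.31, 0.07, 0], [0, -0.91, -0.62, 0.09, 0], [0, -1.39, -0.87, 0.11, 0], [0, -1.89, -1.08, 0.12, 0], [0, -2.42, -1.24, 0.13, 0], [0, -2.95, -1.34, 0.14, 0], [0, -3.5, -1.39, 0.14, 0], [0, -4.05, -1.38, 0.14, 0]]
```

```bash
sed -i 's/r=.0547,z=.1331/r=.0554,z=.1336/' h.py
python3 -c "
from h import *
back(.1)"
```

```text
theta 5.957 mod2pi; r 55.13 Ft(on tool) -1.63 Fr 4.1 Fz 4.47 z 0.1336 rpy [-3.077e+00  1.000e-03  2.820e+00] t 19.65 w 0.266
th 5.956649472369584
[[0, -0.41, -0.37, 0.03, 0], [0, -0.87, -0.68, 0.05, 0], [0, -1.36, -0.94, 0.06, 0], [0, -1.87, -1.15, 0.08, 0], [0, -2.4, -1.31, 0.09, 0], [0, -2.94, -1.41, 0.1, 0], [0, -3.5, -1.46, 0.1, 0], [0, -4.05, -1.45, 0.1, 0]]
```

>>> arm_command([
  [[0,-0.41,-0.37,0.02,0],[0,-0.87,-0.68,0.03,0],[0,-1.36,-0.94,0.04,0],[0,-1.87,-1.15,0.06,0],[0,-2.4,-1.31,0.07,0],[0,-2.94,-1.41,0.08,0],[0,-3.5,-1.46,0.08,0],[0,-4.05,-1.45,0.08,0]],
])

```text
t: 20.32
tool_pos: [0.5986, -0.143, 0.1339]
orientation: [-3.077, 0.002, 2.82]
wrist_force: [2.4, -4.4, 0.7]
grip_width: 0.267
```

```bash
python3 -c "
from h import *
back(.1)"
```

```text
theta 5.134 mod2pi; r 55.58 Ft(on tool) -3.33 Fr 3.7 Fz 0.75 z 0.1339 rpy [-3.077e+00  2.000e-03  2.820e+00] t 20.32 w 0.267
th 5.134347888991883
[[0, -0.55, 0.09, 0.02, 0], [0, -1.09, 0.22, 0.02, 0], [0, -1.61, 0.4, 0.01, 0], [0, -2.11, 0.63, -0.01, 0], [0, -2.59, 0.91, -0.03, 0], [0, -3.04, 1.24, -0.05, 0], [0, -3.45, 1.61, -0.07, 0], [0, -3.82, 2.02, -0.09, 0]]
```

>>> arm_command([
  [[0,-0.55,0.07,0,0],[0,-1.09,0.2,0,0],[0,-1.61,0.38,-0.01,0],[0,-2.12,0.61,-0.02,0],[0,-2.6,0.89,-0.04,0],[0,-3.05,1.22,-0.06,0],[0,-3.47,1.6,-0.08,0],[0,-3.85,2.01,-0.1,0]],
])

```text
t: 20.98
tool_pos: [0.643, -0.1351, 0.1337]
orientation: [-3.079, 0.003, 2.821]
wrist_force: [5.8, -1.0, 1.1]
grip_width: 0.263
```

```bash
python3 -c "
from h import *
back(.1)"
```

```text
theta 4.301 mod2pi; r 55.64 Ft(on tool) -4.27 Fr 4.05 Fz 1.07 z 0.1337 rpy [-3.079e+00  3.000e-03  2.821e+00] t 20.98 w 0.263
th 4.300531982019804
[[0, -0.3, 0.47, -0.02, 0], [0, -0.56, 0.95, -0.05, 0], [0, -0.78, 1.46, -0.08, 0], [0, -0.95, 1.99, -0.11, 0], [0, -1.06, 2.53, -0.15, 0], [0, -1.12, 3.08, -0.18, 0], [0, -1.12, 3.63, -0.22, 0], [0, -1.07, 4.18, -0.25, 0]]
```

>>> arm_command([
  [[0,-0.32,0.46,-0.02,0],[0,-0.59,0.94,-0.05,0],[0,-0.81,1.45,-0.08,0],[0,-0.98,1.98,-0.11,0],[0,-1.1,2.53,-0.15,0],[0,-1.16,3.08,-0.18,0],[0,-1.16,3.63,-0.22,0],[0,-1.11,4.18,-0.25,0]],
])

```text
t: 21.65
tool_pos: [0.6664, -0.0977, 0.1332]
orientation: [-3.08, 0.002, 2.821]
wrist_force: [1.8, 2.4, -0.0]
grip_width: 0.267
```

```bash
python3 -c "
from h import *
back(.1)"
```

```text
theta 3.483 mod2pi; r 55.25 Ft(on tool) -2.61 Fr 1.44 Fz -0.02 z 0.1332 rpy [-3.080e+00  2.000e-03  2.821e+00] t 21.65 w 0.267
th 3.482799766587339
[[0, 0.1, 0.54, -0.07, 0], [0, 0.27, 1.07, -0.1, 0], [0, 0.49, 1.57, -0.13, 0], [0, 0.77, 2.05, -0.16, 0], [0, 1.08, 2.51, -0.19, 0], [0, 1.45, 2.93, -0.22, 0], [0, 1.85, 3.31, -0.24, 0], [0, 2.29, 3.64, -0.27, 0]]
```

>>> arm_command([
  [[0,0.1,0.54,-0.05,0],[0,0.27,1.07,-0.08,0],[0,0.49,1.57,-0.11,0],[0,0.77,2.05,-0.14,0],[0,1.08,2.51,-0.17,0],[0,1.45,2.93,-0.2,0],[0,1.85,3.31,-0.22,0],[0,2.29,3.64,-0.25,0]],
])

```text
t: 22.32
tool_pos: [0.6548, -0.0553, 0.1329]
orientation: [-3.079, -0.001, 2.821]
wrist_force: [-0.9, 3.2, -2.3]
grip_width: 0.261
```

```bash
python3 -c "
from h import *
back(.1)"
```

```text
theta 2.66 mod2pi; r 54.63 Ft(on tool) -3.09 Fr 1.25 Fz -2.31 z 0.1329 rpy [-3.079e+00 -1.000e-03  2.821e+00] t 22.32 w 0.261
th 2.660103191074089
[[0, 0.43, 0.34, -0.09, 0], [0, 0.94, 0.57, -0.11, 0], [0, 1.46, 0.76, -0.12, 0], [0, 2.0, 0.89, -0.13, 0], [0, 2.55, 0.96, -0.13, 0], [0, 3.1, 0.98, -0.13, 0], [0, 3.65, 0.95, -0.13, 0], [0, 4.2, 0.85, -0.12, 0]]
```

>>> arm_command([
  [[0,0.45,0.31,-0.04,0],[0,0.95,0.53,-0.05,0],[0,1.47,0.71,-0.06,0],[0,2.0,0.84,-0.07,0],[0,2.55,0.91,-0.08,0],[0,3.1,0.93,-0.08,0],[0,3.65,0.9,-0.08,0],[0,4.2,0.8,-0.07,0]],
])

```text
t: 22.98
tool_pos: [0.6164, -0.0349, 0.1328]
orientation: [-3.078, -0.001, 2.821]
wrist_force: [-2.5, -0.0, -2.9]
grip_width: 0.265
```

```bash
python3 -c "
from h import *
back(.08)"
```

```text
theta 1.839 mod2pi; r 54.3 Ft(on tool) -2.54 Fr -0.23 Fz -2.86 z 0.1328 rpy [-3.078e+00 -1.000e-03  2.821e+00] t 22.98 w 0.265
th 1.8392209933027166
[[0, 0.45, -0.02, -0.08, 0], [0, 0.87, -0.17, -0.07, 0], [0, 1.27, -0.36, -0.06, 0], [0, 1.65, -0.58, -0.04, 0], [0, 2.02, -0.82, -0.03, 0], [0, 2.37, -1.1, -0.01, 0], [0, 2.69, -1.4, 0.01, 0], [0, 2.99, -1.73, 0.03, 0]]
```

```bash
sed -i 's/r=.0554,z=.1336/r=.0545,z=.1330/' h.py
python3 -c "
from h import *
back(.08)"
```

```text
theta 1.839 mod2pi; r 54.3 Ft(on tool) -2.54 Fr -0.23 Fz -2.86 z 0.1328 rpy [-3.078e+00 -1.000e-03  2.821e+00] t 22.98 w 0.265
th 1.8392209933027166
[[0, 0.42, -0.1, -0.01, 0], [0, 0.83, -0.25, -0.0, 0], [0, 1.23, -0.43, 0.01, 0], [0, 1.61, -0.65, 0.02, 0], [0, 1.97, -0.89, 0.04, 0], [0, 2.31, -1.17, 0.06, 0], [0, 2.63, -1.46, 0.08, 0], [0, 2.92, -1.79, 0.1, 0]]
```

>>> arm_command([
  [[0,0.42,-0.1,0,0],[0,0.83,-0.25,0,0],[0,1.23,-0.43,0.01,0],[0,1.61,-0.65,0.02,0],[0,1.97,-0.89,0.04,0],[0,2.31,-1.17,0.06,0],[0,2.63,-1.46,0.08,0],[0,2.92,-1.79,0.1,0]],
])

```text
t: 23.65
tool_pos: [0.5828, -0.0431, 0.133]
orientation: [-3.078, -0.001, 2.821]
wrist_force: [-2.5, -2.3, -3.6]
grip_width: 0.266
```

```bash
python3 -c "
from h import *
back(.07)"
```

```text
theta 1.19 mod2pi; r 54.3 Ft(on tool) -3.3 Fr -0.58 Fz -3.62 z 0.133 rpy [-3.078e+00 -1.000e-03  2.821e+00] t 23.65 w 0.266
th 1.190136960192068
[[0, 0.25, -0.29, 0.02, 0], [0, 0.46, -0.61, 0.04, 0], [0, 0.64, -0.94, 0.06, 0], [0, 0.81, -1.28, 0.08, 0], [0, 0.94, -1.64, 0.11, 0], [0, 1.06, -2.0, 0.13, 0], [0, 1.14, -2.37, 0.15, 0], [0, 1.21, -2.75, 0.18, 0]]
```

>>> arm_command([
  [[0,0.25,-0.29,0.04,0],[0,0.46,-0.61,0.06,0],[0,0.64,-0.94,0.08,0],[0,0.81,-1.28,0.1,0],[0,0.94,-1.64,0.13,0],[0,1.06,-2.0,0.15,0],[0,1.14,-2.37,0.17,0],[0,1.21,-2.75,0.2,0]],
])

```text
t: 24.32
tool_pos: [0.5625, -0.0658, 0.1332]
orientation: [-3.078, -0.001, 2.821]
wrist_force: [-2.8, -0.7, 1.6]
grip_width: 0.266
```

```bash
python3 -c "
from h import *
back(.05)"
```

```text
theta 0.622 mod2pi; r 54.5 Ft(on tool) -1.84 Fr 2.18 Fz 1.59 z 0.1332 rpy [-3.078e+00 -1.000e-03  2.821e+00] t 24.32 w 0.266
th 0.6221239558087719
[[0, 0.03, -0.27, 0.03, 0], [0, 0.04, -0.54, 0.05, 0], [0, 0.04, -0.81, 0.07, 0], [0, 0.02, -1.08, 0.09, 0], [0, -0.01, -1.36, 0.1, 0], [0, -0.05, -1.62, 0.12, 0], [0, -0.11, -1.89, 0.14, 0], [0, -0.18, -2.15, 0.15, 0]]
```

>>> arm_command([
  [[0,0.03,-0.27,0.03,0],[0,0.04,-0.54,0.05,0],[0,0.04,-0.81,0.07,0],[0,0.02,-1.08,0.09,0],[0,-0.01,-1.36,0.1,0],[0,-0.05,-1.62,0.12,0],[0,-0.11,-1.89,0.14,0],[0,-0.18,-2.15,0.15,0]],
])

```text
t: 24.98
tool_pos: [0.5571, -0.0875, 0.1334]
orientation: [-3.077, -0.001, 2.82]
wrist_force: [-4.8, -2.4, 3.9]
grip_width: 0.267
```

```bash
python3 -c "
from h import *
back(.03)"
```

```text
theta 0.211 mod2pi; r 54.72 Ft(on tool) -2.53 Fr 4.78 Fz 3.92 z 0.1334 rpy [-3.077e+00 -1.000e-03  2.820e+00] t 24.98 w 0.267
th 0.2111623899255055
[[0, -0.07, -0.15, 0.05, 0], [0, -0.12, -0.3, 0.06, 0], [0, -0.18, -0.45, 0.07, 0], [0, -0.25, -0.6, 0.08, 0], [0, -0.31, -0.75, 0.09, 0], [0, -0.39, -0.9, 0.1, 0], [0, -0.46, -1.04, 0.11, 0], [0, -0.54, -1.18, 0.12, 0]]
```

>>> arm_command([
  [[0,-0.02,-0.15,0.01,0],[0,-0.06,-0.3,0.02,0],[0,-0.11,-0.45,0.03,0],[0,-0.17,-0.6,0.04,0],[0,-0.23,-0.75,0.05,0],[0,-0.31,-0.9,0.06,0],[0,-0.38,-1.04,0.07,0],[0,-0.46,-1.18,0.08,0]],
])

```text
t: 25.65
tool_pos: [0.558, -0.1001, 0.1335]
orientation: [-3.077, -0.0, 2.82]
wrist_force: [-2.7, 1.2, 3.1]
grip_width: 0.268
```

```bash
python3 -c "
from h import *
back(.03)"
```

```text
theta 6.263 mod2pi; r 54.95 Ft(on tool) 1.75 Fr 2.39 Fz 3.12 z 0.1335 rpy [-3.077 -0.     2.82 ] t 25.65 w 0.268
th 6.263167865074175
[[0, -0.12, -0.11, 0.06, 0], [0, -0.21, -0.25, 0.07, 0], [0, -0.3, -0.39, 0.08, 0], [0, -0.4, -0.52, 0.08, 0], [0, -0.5, -0.65, 0.09, 0], [0, -0.6, -0.77, 0.1, 0], [0, -0.71, -0.9, 0.11, 0], [0, -0.82, -1.02, 0.12, 0]]
```

>>> arm_command([
  [[0,0,-0.05,0,0],[0,0,-0.12,0,0],[0,0,-0.12,0,0],[0,0,-0.12,0,0]],
])

```text
t: 25.98
tool_pos: [0.5579, -0.1001, 0.1335]
orientation: [-3.08, -0.0, 2.821]
wrist_force: [0.4, 4.1, 1.7]
grip_width: 0.267
```

Run:
```python
from h import *
import cv2
est()
a=cams.camera("side");b=cams.camera("top")
cv2.imwrite("pics/m6.png",np.hstack([cv2.resize(a[180:400,200:400],None,fx=2,fy=2),cv2.resize(b[130:350,290:490],None,fx=2,fy=2)]))
```

```text
theta 6.263 mod2pi; r 55.0 Ft(on tool) 3.96 Fr -1.22 Fz 1.73 z 0.1335 rpy [-3.08  -0.     2.821] t 25.98 w 0.267
```

View pics/m6.png

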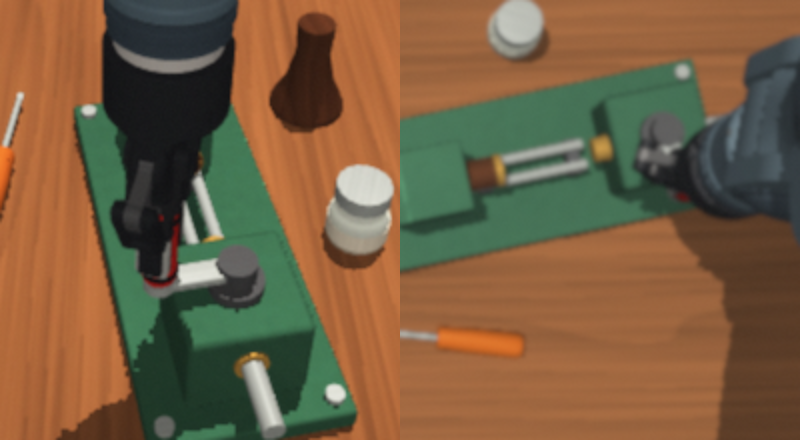

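The crank is at its rest stop: the tool is blocked, the force has reversed, and the ram is fully back at (600,148). The barrel stays in the hood. Now I let go.

>>> arm_command([
  [[1,0,0,0,0],[1,0,0,0,0],[1,0,0,0,0],[1,0,0,0,0],[1,0,0,0,0],[1,0,0,0,0],[1,0,0,0,0],[1,0,0,0,0]],
])

```text
t: 26.75
tool_pos: [0.5579, -0.1003, 0.1335]
orientation: [-3.079, -0.0, 2.821]
wrist_force: [0.8, -0.4, 1.0]
grip_width: 1.001
```

Run:
```python
from h import *
show(); p=readout.get_state()["tool_pos"]
print(totool([p+[0,0,.12]]).round(2))
```

```text
t 26.75 pos [ 0.5579 -0.1003  0.1335] rpy [-3.079 -0.     2.821] F [ 0.82 -0.38  1.02] M [ 0.08  0.01 -0.03] w 1.001
[[  0.    -0.75 -11.98]]
```

>>> arm_command([
  [[1,0,-0.09,-1.5,0],[1,0,-0.19,-3,0],[1,0,-0.28,-4.5,0],[1,0,-0.38,-6,0],[1,0,-0.47,-7.5,0],[1,0,-0.56,-9,0],[1,0,-0.66,-10.5,0],[1,0,-0.75,-12,0]],
])

```text
t: 27.42
tool_pos: [0.5578, -0.1004, 0.2545]
orientation: [-3.079, -0.0, 2.821]
wrist_force: [0.9, 0.2, -0.2]
grip_width: 0.998
```

>>> arm_command([
  [[1,2,2,0,0],[1,4,4,0,0],[1,6,6,0,0],[1,8,8,0,0],[1,10,10,0,0],[1,12,12,0,0],[1,12,12,0,0],[1,12,12,0,0]],
])

```text
t: 28.08
tool_pos: [0.4811, 0.0519, 0.2472]
orientation: [-3.078, 0.0, 2.824]
wrist_force: [-0.2, -0.1, 0.2]
grip_width: 1.0
```

Run:
```python
from h import *
import cv2
show()
a=cams.camera("side");b=cams.camera("top")
cv2.imwrite("pics/m7.png",np.hstack([cv2.resize(a[180:400,200:400],None,fx=2,fy=2),cv2.resize(b[130:350,290:490],None,fx=2,fy=2)]))
```

```text
t 28.0833 pos [0.4811 0.0519 0.2472] rpy [-3.078  0.     2.824] F [-0.21 -0.08  0.16] M [ 0.04 -0.02 -0.  ] w 1.0
```

View pics/m7.png

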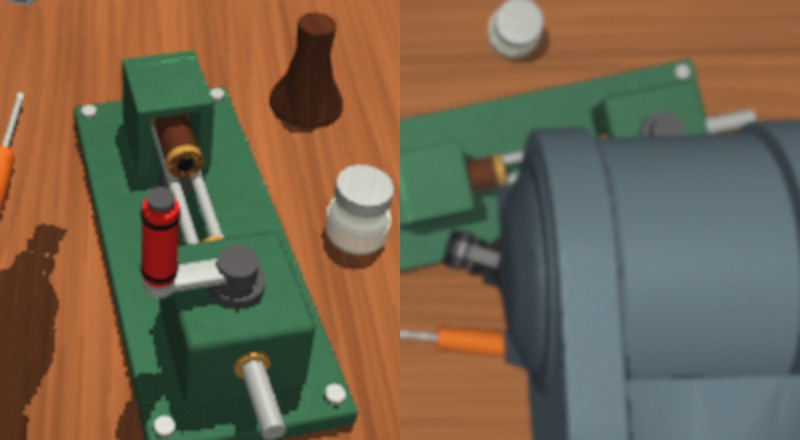

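The side view shows the crank at rest with the sleeve at (160,240), where it started. The barrel is in the hood at (180,145), the bell, jar and driver are in place, and the arm is clear.

```bash
python3 -c "
from bench import order
print(order.finish_job())"
```

```text
the job is handed in; nothing more can be done
None
```

I wound the crank forward by its sleeve until the barrel came up against the stop, at about 6.85 rad. I pressed it there, eased the crank back to rest while still holding the sleeve, then let go, backed off and handed the job in at 28 s.

- **Pressing:** the sleeve force rose from about 5 N while turning to 12–16 N against the stop. It stayed there for about 3 s, with the last 2 s at 14–16 N. By the given ratio that is about 30–46 N at the ram, inside the 15–80 N limits. I could only work out the ram force from the wrist reading, not measure it directly.
- **Return:** at the rest stop the tool was blocked and the force reversed, so the crank was fully back before I opened the gripper.
- **Last pictures:** the crank is where it started and the ram is fully back. The barrel is in the hood, about 22–26 mm deep, and the bell, jar and screwdriver look where they were. The arm is clear, with the force reading near zero.
- **Disagreements:** the camera placed the hub about 2.5 mm off in y, and I corrected that from the forces while winding. The gripper also tilted about 3.5° during the press, with no sign of slipping.

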